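Swing the specimen vault's cover shut and lock its quarter-turn stud

TASK

Swing the open cover of the small grey specimen vault fully shut over its well. Then press the black wing knob down and turn it clockwise: feel for the place where its cross pin drops through the unseen slot, push it down there, and give it a quarter turn more until it catches and stays down when you let go. Leave the things round about where they are.

Things in the scene. Friction and masses are not known exactly. Their poses are not given: they have to be found in the camera images.
- vault: Specimen vault: grey block 150 x 66 x 30 mm (its x, y, z) fixed to the bench, one round specimen in its well. Origin on the bench, straight below the catch, where the knob's axis stands when the cover is shut. x runs along the block to the cover's pivot, a vertical axis at x = +82 mm, y = 0; z up. The block reaches from x = -29 to +121 mm.
- cover (a joint): Swing of the flat aluminium cover (58 mm wide, from 31 to 39 mm over the bench) about its vertical pivot, rad: 0 fully shut against its stop, larger more open (to 1.2). It opens clockwise seen from above: the end with knob and red post goes to the vault's +y. It turns stiffly (about 0.2 N m, 1.5 to 2 N at the post) and stays where it is left.
- cover_post (a point): Upright red post at the cover's free end, 11 to 15 mm thick, from 39 to 65 mm over the bench, 130 mm from the pivot, 48 mm beyond the knob's axis; the point is on its axis, 55 mm over the bench. Push it sideways to swing the cover. Shut, it stands at x = -48 mm, y = 0 of the vault.
- wing_grip (a point): Centre of the black knob's upright wing, on the knob's turning axis, 82 mm from the pivot. Wing 46 mm long (point's x), 10 mm thick (y), 26 mm high: with the knob up, from 61 to 87 mm over the bench, this point at 74. Below it a disc, 54 mm across, 5 mm thick, top at 61 mm: fingertips straddling the wing can press on it. A white line marks one end of the wing.
- stud (a joint): How far the knob is pressed, m: 0 up, 0.014 fully down; a spring lifts it with 4 N (up) to 11 N (down). Cover shut: off the slot its cross pin lands on a ledge at 0.0035; over the slot (within 0.15 rad) it goes down to 0.014. From 0.0115 the pin is under the ledge and can turn clockwise; released there it stays and can be gripped anew. Released in the notch it rises to 0.0085, caught.
- wing (a joint): Turn of the wing, rad, growing clockwise seen from above; 0: along the cover, white line toward the pivot. It turns easily and starts at -0.1 to 0.35. The slot is hidden and differs each time, at a reading from 0.55 to 1.15. The notch that catches the pin lies 1.42 to 1.78 rad past the slot; there a stop ends the turn.
- paste_tin: Blue round tin, 55 mm across, 22 mm high, a bystander. Origin: centre of its underside.
- chrome_anvil: Small chrome anvil cap, 44 mm across, 18 mm high, a bystander. Origin: centre of its underside.
- screwdriver: Red-handled screwdriver, 207 mm long, lying on the bench, a bystander. Origin: under its middle.
- spare_mount: Red round resin mount, 30 mm across, 18 mm high, standing on the bench, a bystander. Origin: centre of its underside.

How it is judged (in metres and radians):
On the way, in this order (a step that is already met when the one before it is completed fails the run):
1. the cover is swung fully shut (value of joint cover below 0.03 rad), for 0.2 s.
2. with the cover shut, the knob is pressed down through the slot (value of joint stud above 0.0105 m and value of joint cover below 0.04 rad), for 0.1 s.
At the end, for the whole second after the job is handed in: The cover is shut (within 0.04 rad), and the released knob is caught in its notch a quarter turn past the slot: it stays down by itself at 8.5 mm (between 6.5 and 10.2 mm), turned past 1.8 rad, at rest (value of joint cover below 0.04 rad and value of joint stud between 0.0065 and 0.0102 m and value of joint wing above 1.8 rad and velocity of joint stud below 0.003 m/s and velocity of joint wing below 0.1 rad/s); the robot touches nothing.
It fails at once if a bystander is moved by more than 15 mm (distance of any of paste_tin, chrome_anvil, spare_mount, screwdriver from where it was at the start of the episode above 0.015 m).
It also fails if it takes over 64 s, if anything falls off the work surface, if the arm or the gripper's body presses on something with over 40 N, if the wrist force passes 120 N, or if a joint passes its speed limit or range.

ROBOT

A 6-joint arm with a two-finger parallel gripper is mounted at the origin on a cart in front of the work surface, level with it; the furniture and walls round the work are solid. World frame = base frame: x ahead of the robot, y to its left, z up, the work surface at z = 0. Lengths are in m, angles in degrees, forces in N, time in s.
With the tool pointing down it reaches from about 0.375 to 0.9 m from the base axis. Payload 3.1 kg.
Tool frame: the origin (TCP) lies at the very end of the fingers, on their centre line; the grasp point (between the pads) lies 19 mm behind it (bot.grip_point_offset is the distance from the TCP to the grasp point, in m); z points along the fingers, x is the direction in which the jaws open and shut, and the axes are right-handed (so a half turn about z gives the same grasp; the last joint's range is limited). The gripper opens to 87 mm and grips with 3 to 60 N. Pads are 19 mm wide; open, the fingers measure 117 mm over their backs; the gripper's body (75 mm by 190 mm) begins 51 mm behind the grasp point.
Start: joints at [-78.868, 30.224, 82.088, -0, 67.689, -10.227], TCP at [0.228, -0.582, 0.223] pointing down, gripper open.
Joint ranges: [-176.69, 176.69], [-43.24, 126.21], [12.49, 139.97], [-82, 262], [0, 151.66], [-163.58, 163.58]. Speed limits (degrees/s): [159.86, 159.86, 180, 180, 180, 180].

INTERFACE

Orientations are given as a 3x3 rotation matrix whose columns are the frame's x, y, z axes.
In Python, from rig import bot, capture, recognise, place_of gives the robot as it stands.
- The arm moves only by the tool send_rows, never from a script. Its argument "motion" is a list of rows, each a list of 2 entries, a list of its own where there are three numbers: the shift along the tool's x, y, z in mm, then the turn about the tool's z in rad. A call has exactly 5 rows; each row shifts and turns the pose as measured when the row begins, along the tool's axes as they then stand; what a row does not reach is not made up. A row lasts 1/12 s, in which the tool goes at most 41.7 mm and 7.16 degrees, less where a joint would pass 70% of its speed; a pose out of reach is approached as far as the arm can. A call with a gripper value outside its range is refused whole. "gripper" is the closure, from 0 (fully open) to 1 (shut), set as the call begins (left out, the last holds). The fingers move at their own pace and stop on an object; the grip force is fixed at half the most. Time passes only in rows, so rows that do not move let the fingers close, or fill a call up. It gives the time, the measured TCP pose, the force and the opening at its end, in the units of the state.
- bot.read_state(): the state, without advancing time (a new reading comes with each control period).
- capture(name): name is "side" or "top"; returns a dict with "image" (384x512x3 uint8, blue, green, red), "fx", "fy", "cx", "cy" (pixels), "rvec" (rotation vector, rad) and "tvec" (3), from world to camera coordinates, as OpenCV has them. Camera axes: x right, y down, z forward; pixel columns grow to the right and rows downward; lengths in m; the calibration is good to about 2 mm. A picture is of the moment at which its call begins. There is no depth.
- bot.hand_in(): hands the job in, once; it reports no verdict.
Trained networks look in the newest picture that a camera, given by its name, has taken for a name from the list of things; names that differ only in an ending like _2 or _b are one class to them, and where a whole thing is asked for, a point or a joint stands for the part that bears it (a point fixed in the world has none). Each returns a list of dicts, best first, with "p" (0 to 1); they miss things now and then, are a little off and sometimes report something else, mostly with a low value. They report only what shows in the picture. A call takes as long as a camera call.
- recognise(camera, target): "xy" ([column, row] in pixels, amid what is visible of it).
- place_of(camera, target): "xy" ([column, row] in pixels: a listed point, or the origin of a listed thing).
The state is a dict: "time_s": time; "joint_positions": joint angles; "qvel": joint speeds; "tau": joint torques, N m; "position": TCP position; "tcp_rot": TCP orientation; "force": force on the tool from outside, world axes, zero at the start; "moment": the same for the moment, N m; "opening": opening from 0.0 (shut) to 1.0 (fully open).
Only numpy, scipy, OpenCV 4.12 (cv2) and the standard library are available. Lean on these libraries where they do the work, as an engineer would, in place of code of your own. Each camera call takes 0.05 s, during which the arm holds its last target.

## Working session

There is one attempt and no reset: what is moved stays moved. The work goes in short steps, Python scripts to look and compute and a tool call to move; the robot and the scene stay as the last step left them, time stands still between calls to the robot, and variables do not carry over. Pictures are saved under pics/ and viewed, and the job is handed in when it is done.

Besides the shell and the picture viewer there is one more tool, called as name(argument=value, ...) on one line, values as JSON. send_rows: Moves the arm, as the interface text tells. Its arguments: {"type":"object","properties":{"motion":{"type":"array","items":{"type":"array"}},"gripper":{"type":"number"}},"required":["motion"]}

```bash
ls; mkdir -p pics
cat > h.py <<'E'
import numpy as np,cv2
from rig import bot,capture,recognise,place_of
def ray(c,uv):
    R=cv2.Rodrigues(np.array(c["rvec"],float))[0];t=np.array(c["tvec"],float).ravel()
    d=R.T@np.array([(uv[0]-c["cx"])/c["fx"],(uv[1]-c["cy"])/c["fy"],1]);return -R.T@t,d
def atz(c,uv,z):
    o,d=ray(c,uv);return o+d*(z-o[2])/d[2]
def proj(c,P):
    K=np.array([[c["fx"],0,c["cx"]],[0,c["fy"],c["cy"]],[0,0,1.]])
    return cv2.projectPoints(np.array(P,float).reshape(-1,3),np.array(c["rvec"],float),np.array(c["tvec"],float),K,None)[0].reshape(-1,2)
E
python3 - <<'E'
from h import *
zs=dict(vault=0,cover_post=.055,wing_grip=.074,paste_tin=0,chrome_anvil=0,screwdriver=0,spare_mount=0)
for n in("top","side"):
    c=capture(n);cv2.imwrite(f"pics/{n}0.png",c["image"]);print(n,ray(c,(256,192)))
    for k,z in zs.items():
        for r in place_of(n,k)[:2]: print(k,np.round(r["xy"],1),round(r["p"],2),np.round(atz(c,r["xy"],z),4))
s=bot.read_state();print(s["time_s"],s["position"],s["tcp_rot"],s["force"])
E
```

```text
pics
top (array([0.3222769 , 0.19902877, 1.18837975]), array([ 0.15918839,  0.00877996, -0.98733357]))
vault [214.5 217.6] 0.61 [0.4431 0.3178 0.    ]
cover_post [187.7 232.8] 0.67 [0.3979 0.3781 0.055 ]
wing_grip [193.  217.1] 0.77 [0.4357 0.3638 0.074 ]
wing_grip [215.3 222.9] 0.46 [0.4224 0.308  0.074 ]
paste_tin [278.5 253.2] 0.8 [0.3533 0.1474 0.    ]
chrome_anvil [184.9 137. ] 0.45 [0.6618 0.4068 0.    ]
screwdriver [349.7 250.4] 0.69 [ 0.3643 -0.0387  0.    ]
spare_mount [187.1 156.4] 0.45 [0.6076 0.3982 0.    ]
side (array([0.4364782 , 1.04512154, 0.47041762]), array([ 0.06722823, -0.90591081, -0.41817249]))
vault [278.2 240.2] 0.91 [0.4349 0.3072 0.    ]
cover_post [294.  233.1] 0.97 [0.3998 0.3605 0.055 ]
wing_grip [278.  223.9] 0.69 [0.4369 0.355  0.074 ]
wing_grip [303.3 209.6] 0.4 [0.3762 0.2791 0.074 ]
paste_tin [303.4 208.8] 0.59 [0.3644 0.1309 0.    ]
chrome_anvil [175.8 259.4] 0.67 [ 0.6656  0.4083 -0.    ]
chrome_anvil [295.3 233.9] 0.3 [0.3917 0.2735 0.    ]
screwdriver [297.2 185.9] 0.53 [ 0.3774 -0.0358  0.    ]
0.8 [ 0.2276487  -0.58202982  0.22257415] [[ 3.64236811e-01 -9.31306365e-01 -8.65886205e-08]
 [-9.31306365e-01 -3.64236811e-01 -1.97583041e-05]
 [ 1.83694956e-05  7.27734221e-06 -1.00000000e+00]] [-0.23360608 -0.00990097 -0.02626462]
```

Run:
```python
import cv2
a=cv2.imread("pics/top0.png");b=cv2.imread("pics/side0.png")
cv2.imwrite("pics/top0c.png",cv2.resize(a[120:280,140:360],None,fx=3.6,fy=3.6,interpolation=2))
cv2.imwrite("pics/side0c.png",cv2.resize(b[150:310,150:350],None,fx=3.7,fy=3.7,interpolation=2))
```

```text
(no output)
```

View pics/top0c.png

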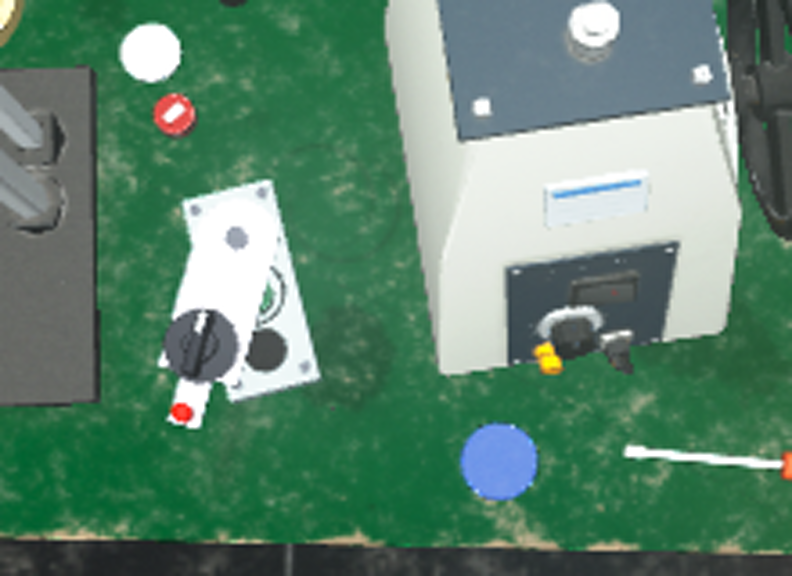

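View pics/side0c.png

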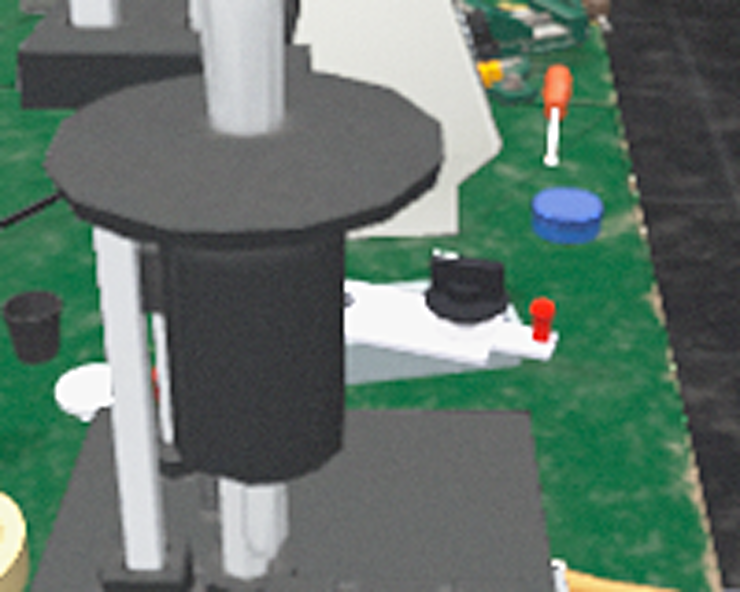

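View pics/top0.png

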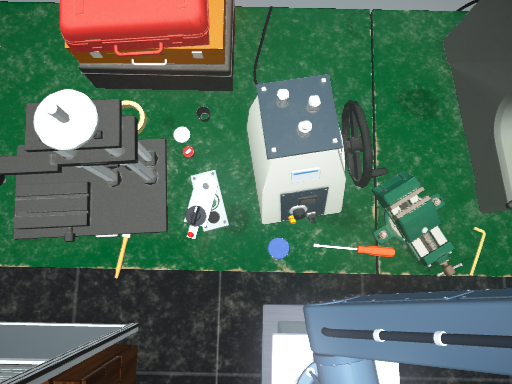

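Run:
```python
from h import *
c=capture("top");s=capture("side")
f=lambda x,y:(x/3.6+140,y/3.6+120)
def g(x,y):return (x/3.7+150,y/3.7+150)
P=[atz(c,f(*p),.03) for p in[(183,198),(271,180),(320,378),(233,402)]]
print(np.round(P,4)); 
piv=atz(c,f(236,237),.042);post=atz(c,f(182,412),.065);kn=atz(c,f(201,345),.061);w1=atz(c,f(206,313),.087);w2=atz(c,f(196,374),.087)
for n,v in dict(piv=piv,post=post,kn=kn,w1=w1,w2=w2).items():print(n,np.round(v,4))
print("pit",atz(c,f(267,350),.03))
for p in[(440,372),(440,260),(724,330),(388,20)]:print("machine z0",atz(c,f(*p),0)[:2])
for p in[(460,140),(440,0),(728,103)]:print("mach top .25",atz(c,f(*p),.25)[:2])
for p in[(98,402),(92,68)]:print("press base z.03",atz(c,f(*p),.03)[:2])
print("side post top",atz(s,g(543,303),.065))
# triangulate post top
def tri(a,b):
    o1,d1=ray(c,a);o2,d2=ray(s,b);d1/=np.linalg.norm(d1);d2/=np.linalg.norm(d2)
    A=np.c_[d1,-d2];t=np.linalg.lstsq(A,o2-o1,rcond=None)[0];return o1+d1*t[0],o2+d2*t[1]
print("tri post",tri(f(182,412),g(543,303)))
```

```text
[[0.5506 0.381  0.03  ]
 [0.5653 0.3175 0.03  ]
 [0.4217 0.2772 0.03  ]
 [0.4034 0.3385 0.03  ]]
piv [0.5206 0.3398 0.042 ]
post [0.3933 0.3692 0.065 ]
kn [0.4404 0.3587 0.061 ]
w1 [0.4596 0.3526 0.087 ]
w2 [0.4178 0.3576 0.087 ]
pit [0.44098104 0.31573714 0.03      ]
machine z0 [0.4304553  0.19137035]
machine z0 [0.51362028 0.19296451]
machine z0 [ 0.46567071 -0.01734243]
machine z0 [0.69788417 0.23610635]
mach top .25 [0.54574527 0.18375228]
mach top .25 [0.63205894 0.19728216]
mach top .25 [0.57171806 0.02430909]
press base z.03 [0.40142574 0.43458469]
press base z.03 [0.64697071 0.45259719]
side post top [0.39440892 0.37128161 0.065     ]
tri post (array([0.39340411, 0.3693894 , 0.06376924]), array([0.39428572, 0.36930821, 0.0638127 ]))
```

View pics/side0.png

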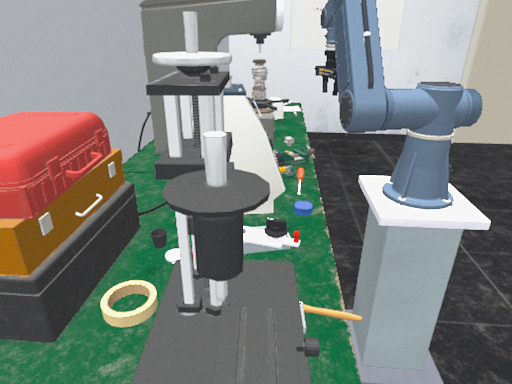

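```bash
cat >> h.py <<'E'
def yaw(s): 
    R=np.array(s["tcp_rot"]);return np.degrees(np.arctan2(R[1,0],R[0,0]))
def plan(wps,yt,step=40,n=5,turn=.12):
    """rows towards waypoints list (polar interpolation done by caller)"""
    s=bot.read_state();p=np.array(s["position"])*1000;y=np.radians(yaw(s));w=[np.array(q)*1000. for q in wps];out=[]
    yt=np.radians(yt)
    for i in range(n):
        while len(w)>1 and np.linalg.norm(w[0]-p)<8: w.pop(0)
        d=w[0]-p;L=np.linalg.norm(d)
        d=d*min(1,step/max(L,1e-9));dy=(yt-y)
        t=np.clip(-dy,-turn,turn)
        X=np.array([np.cos(y),np.sin(y),0]);Y=np.array([np.sin(y),-np.cos(y),0])
        out.append([[round(float(d@X),1),round(float(d@Y),1),round(float(-d[2]),1)],round(float(t),3)])
        p=p+d;y=y-t
    print(out);print("end",np.round(p/1000,3),round(np.degrees(y),1))
def arc(a0,a1,r,z,st=5):
    return [(r*np.cos(np.radians(a)),r*np.sin(np.radians(a)),z) for a in np.arange(a0,a1,st*np.sign(a1-a0))]
def st():
    s=bot.read_state();print("t",round(s["time_s"],2),"p",np.round(np.array(s["position"])*1000,1),"yaw",round(yaw(s),1),"F",np.round(s["force"],1),"op",round(s["opening"],3),"j",np.round(s["joint_positions"],0));return s
E
python3 - <<'E'
from h import *
c=capture("top");s=capture("side")
def tri(a,b):
    o1,d1=ray(c,a);o2,d2=ray(s,b);d1/=np.linalg.norm(d1);d2/=np.linalg.norm(d2)
    t=np.linalg.lstsq(np.c_[d1,-d2],o2-o1,rcond=None)[0];return o1+d1*t[0],o2+d2*t[1]
print(tri((167.2,231.7),(293.2,261.4)))
print(np.array(st()["tcp_rot"]).round(3))
plan([(.16,-.43,.36)]+arc(-65,46,.43,.38),84)
E
```

```text
(array([0.4013157 , 0.43456609, 0.030348  ]), array([0.40184859, 0.43451687, 0.03037436]))
t 1.0 p [ 227.7 -582.   222.6] yaw -68.6 F [ 0.1 -0.7 -0.3] op 1.002 j [-79.  30.  82.   0.  68. -10.]
[[ 0.364 -0.931  0.   ]
 [-0.931 -0.364 -0.   ]
 [ 0.    -0.    -1.   ]]
[[[-30.8, 1.4, -25.5], -0.12], [[-30.8, -2.3, -25.5], -0.12], [[-30.3, -5.9, -25.5], -0.12], [[-29.3, -9.5, -25.5], -0.12], [[-28.0, -13.0, -25.5], -0.12]]
end [ 0.165 -0.441  0.35 ] -34.3
```

send_rows(motion=[[[-30.8, 1.4, -25.5], -0.12], [[-30.8, -2.3, -25.5], -0.12], [[-30.3, -5.9, -25.5], -0.12], [[-29.3, -9.5, -25.5], -0.12], [[-28.0, -13.0, -25.5], -0.12]], gripper=1)

```text
time_s: 1.42
position: [0.1626, -0.4395, 0.3427]
tcp_rot: [[0.839, -0.544, -0.003], [-0.544, -0.839, 0.019], [-0.013, -0.014, -1.0]]
force: [-0.5, -0.6, 0.7]
opening: 0.703
```

Run:
```python
from h import *
st()
plan(arc(-62,46,.43,.38),84,n=10)
```

```text
t 1.42 p [ 162.6 -439.5  342.7] yaw -33.0 F [-0.5 -0.6  0.7] op 0.703 j [-83.  11.  93.  -0.  77. -50.]
[[[0.2, -35.5, -18.5], -0.12], [[4.4, -35.2, -18.5], -0.12], [[24.4, -29.2, -0.3], -0.12], [[25.2, -27.8, -0.0], -0.12], [[26.1, -27.0, -0.0], -0.12], [[26.9, -26.1, -0.0], -0.12], [[27.8, -25.2, -0.0], -0.12], [[28.6, -24.3, -0.0], -0.12], [[29.4, -23.3, -0.0], -0.12], [[30.1, -22.4, -0.0], -0.12]]
end [ 0.399 -0.161  0.38 ] 35.8
```

send_rows(motion=[[[0.2, -35.5, -18.5], -0.12], [[4.4, -35.2, -18.5], -0.12], [[24.4, -29.2, -0.3], -0.12], [[25.2, -27.8, -0.0], -0.12], [[26.1, -27.0, -0.0], -0.12]])

```text
time_s: 1.83
position: [0.2898, -0.3116, 0.3911]
tcp_rot: [[0.999, 0.037, 0.0], [0.037, -0.999, 0.002], [0.0, -0.002, -1.0]]
force: [0.6, 0.1, 0.1]
opening: 0.324
```

send_rows(motion=[[[26.9, -26.1, -0.0], -0.12], [[27.8, -25.2, -0.0], -0.12], [[28.6, -24.3, -0.0], -0.12], [[29.4, -23.3, -0.0], -0.12], [[30.1, -22.4, -0.0], -0.12]])

```text
time_s: 2.25
position: [0.3977, -0.1498, 0.3936]
tcp_rot: [[0.788, 0.616, 0.007], [0.616, -0.788, -0.004], [0.003, 0.007, -1.0]]
force: [0.4, -0.9, -0.4]
opening: 0.019
```

Run:
```python
from h import *
s=st();p=s["position"];a=np.degrees(np.arctan2(p[1],p[0]))
plan(arc(a+5,44,.43,.37)+[(.397,.400,.25),(.397,.400,.12)],84,n=20)
```

```text
t 2.25 p [ 397.7 -149.8  393.6] yaw 38.0 F [ 0.4 -0.9 -0.4] op 0.019 j [-36.   3.  94.   0.  82. -74.]
[[[30.4, -15.0, 21.2], -0.12], [[34.3, -20.5, 2.3], -0.12], [[33.6, -19.3, 0.1], -0.12], [[33.0, -17.7, -0.0], -0.12], [[33.6, -16.7, -0.0], -0.12], [[34.1, -15.5, -0.0], -0.12], [[34.6, -14.4, -0.0], -0.083], [[34.6, -14.6, -0.0], -0.0], [[33.2, -17.5, -0.0], -0.0], [[31.5, -20.4, -0.0], -0.0], [[29.6, -23.0, -0.0], -0.0], [[27.5, -25.5, -0.0], -0.0], [[28.6, 10.9, 25.7], -0.0], [[28.6, 10.9, 25.7], -0.0], [[28.6, 10.9, 25.7], -0.0], [[28.6, 10.9, 25.7], -0.0], [[18.9, 7.2, 17.0], -0.0], [[0.0, 0.0, 40.0], -0.0], [[0.0, 0.0, 40.0], -0.0], [[0.0, 0.0, 40.0], -0.0]]
end [0.397 0.4   0.13 ] 84.0
```

send_rows(motion=[[[30.4, -15.0, 21.2], -0.12], [[34.3, -20.5, 2.3], -0.12], [[33.6, -19.3, 0.1], -0.12], [[33.0, -17.7, -0.0], -0.12], [[33.6, -16.7, -0.0], -0.12]])

```text
time_s: 2.67
position: [0.431, 0.0411, 0.3695]
tcp_rot: [[0.279, 0.96, 0.014], [0.96, -0.279, -0.007], [-0.003, 0.015, -1.0]]
force: [0.6, 0.4, -0.2]
opening: 0.006
```

send_rows(motion=[[[34.1, -15.5, -0.0], -0.12], [[34.6, -14.4, -0.0], -0.083], [[34.6, -14.6, -0.0], -0.0], [[33.2, -17.5, -0.0], -0.0], [[31.5, -20.4, -0.0], -0.0]])

```text
time_s: 3.08
position: [0.3704, 0.2268, 0.368]
tcp_rot: [[0.066, 0.998, 0.019], [0.998, -0.066, -0.006], [-0.004, 0.019, -1.0]]
force: [1.5, 0.6, -0.2]
opening: -0.001
```

Run:
```python
from h import *
s=st();p=s["position"];a=np.degrees(np.arctan2(p[1],p[0]))
plan(arc(a+5,44,.43,.37)+[(.397,.400,.25),(.397,.400,.08)],84,n=10)
```

```text
t 3.08 p [370.4 226.8 368. ] yaw 86.2 F [ 1.5  0.6 -0.2] op -0.001 j [ 17.   5.  96.  -1.  78. -69.]
[[[27.2, -26.5, -2.0], 0.039], [[26.5, -26.5, -0.0], -0.0], [[26.8, 13.7, 26.3], -0.0], [[26.8, 13.7, 26.3], -0.0], [[26.8, 13.7, 26.3], -0.0], [[26.8, 13.7, 26.3], -0.0], [[15.0, 7.7, 14.7], -0.0], [[0.0, 0.0, 40.0], -0.0], [[0.0, 0.0, 40.0], -0.0], [[0.0, 0.0, 40.0], -0.0]]
end [0.397 0.4   0.13 ] 84.0
```

send_rows(motion=[[[27.2, -26.5, -2.0], 0.039], [[26.5, -26.5, -0.0], -0.0], [[26.8, 13.7, 26.3], -0.0], [[26.8, 13.7, 26.3], -0.0], [[26.8, 13.7, 26.3], -0.0]])

```text
time_s: 3.5
position: [0.3662, 0.3712, 0.2973]
tcp_rot: [[0.097, 0.995, 0.033], [0.995, -0.097, 0.005], [0.009, 0.032, -0.999]]
force: [0.7, -0.8, 1.0]
opening: 0.001
```

Run:
```python
from h import *
s=st();print(np.round(s["tcp_rot"],3))
plan([(.397,.401,.25),(.397,.401,.08)],84,n=10)
```

```text
t 3.5 p [366.2 371.2 297.3] yaw 84.5 F [ 0.7 -0.8  1. ] op 0.001 j [ 34.  17.  92.  -1.  69. -51.]
[[ 0.097  0.995  0.033]
 [ 0.995 -0.097  0.005]
 [ 0.009  0.032 -0.999]]
[[[20.5, 17.4, 29.6], 0.008], [[12.3, 10.3, 17.6], -0.0], [[0.0, 0.0, 40.0], -0.0], [[0.0, 0.0, 40.0], -0.0], [[0.0, 0.0, 40.0], -0.0], [[0.0, 0.0, 40.0], -0.0], [[0.0, 0.0, 10.0], -0.0], [[0.0, 0.0, -0.0], -0.0], [[0.0, 0.0, -0.0], -0.0], [[0.0, 0.0, -0.0], -0.0]]
end [0.397 0.401 0.08 ] 84.0
```

```bash
cat >> h.py <<'E'
from scipy.spatial.transform import Rotation as Ro
def plan(wps,yt,step=40,n=5,turn=.12,tol=8):
    s=bot.read_state();p=np.array(s["position"])*1000;R=np.array(s["tcp_rot"]);w=[np.array(q)*1000. for q in wps];out=[]
    for i in range(n):
        while len(w)>1 and np.linalg.norm(w[0]-p)<tol: w.pop(0)
        d=w[0]-p;L=np.linalg.norm(d);d=d*min(1,step/max(L,1e-9))
        y=np.arctan2(R[1,0],R[0,0]);t=np.clip((y-np.radians(yt)+np.pi)%(2*np.pi)-np.pi,-turn,turn)
        out.append([[round(float(v),1) for v in R.T@d],round(float(t),3)])
        p=p+d;R=R@Ro.from_rotvec([0,0,t]).as_matrix()
    print(out);print("end",np.round(p/1000,4),"tilt",np.round(R[:2,2],3))
E
python3 - <<'E'
from h import *
plan([(.397,.401,.25),(.397,.401,.08)],84,n=10,step=25)
E
```

```text
[[[12.6, 10.3, 19.0], 0.008], [[12.7, 10.2, 19.0], 0.0], [[7.0, 5.6, 10.5], 0.0], [[-0.2, -0.8, 25.0], 0.0], [[-0.2, -0.8, 25.0], 0.0], [[-0.2, -0.8, 25.0], 0.0], [[-0.2, -0.8, 25.0], 0.0], [[-0.2, -0.8, 25.0], 0.0], [[-0.2, -0.8, 25.0], 0.0], [[-0.2, -0.6, 20.0], 0.0]]
end [0.397 0.401 0.08 ] tilt [0.033 0.005]
```

send_rows(motion=[[[12.6, 10.3, 19.0], 0.008], [[12.7, 10.2, 19.0], 0.0], [[7.0, 5.6, 10.5], 0.0], [[-0.2, -0.8, 25.0], 0.0], [[-0.2, -0.8, 25.0], 0.0]])

```text
time_s: 3.92
position: [0.4018, 0.4104, 0.1954]
tcp_rot: [[0.099, 0.994, 0.04], [0.995, -0.099, 0.012], [0.016, 0.038, -0.999]]
force: [-0.2, 0.2, -1.2]
opening: 0.006
```

Run:
```python
from h import *
s=st();print(np.round(s["tcp_rot"],3)[:,2])
plan([(.396,.401,.08),(.396,.401,.048)],84,n=10,step=25)
```

```text
t 3.92 p [401.8 410.4 195.4] yaw 84.3 F [-0.2  0.2 -1.2] op 0.006 j [ 35.  27.  93.  -1.  58. -49.]
[ 0.04   0.012 -0.999]
[[[-2.5, -2.0, 24.8], 0.006], [[-2.5, -2.0, 24.8], 0.0], [[-2.5, -2.0, 24.8], 0.0], [[-2.5, -2.0, 24.8], 0.0], [[-1.6, -1.3, 15.8], 0.0], [[-0.4, -1.0, 25.0], 0.0], [[-0.1, -0.3, 7.0], 0.0], [[0.0, 0.0, 0.0], 0.0], [[0.0, 0.0, 0.0], 0.0], [[0.0, 0.0, 0.0], 0.0]]
end [0.396 0.401 0.048] tilt [0.04  0.012]
```

send_rows(motion=[[[-2.5, -2.0, 24.8], 0.006], [[-2.5, -2.0, 24.8], 0.0], [[-2.5, -2.0, 24.8], 0.0], [[-2.5, -2.0, 24.8], 0.0], [[-1.6, -1.3, 12], 0.0]])

```text
time_s: 4.33
position: [0.3965, 0.4021, 0.0775]
tcp_rot: [[0.104, 0.994, 0.041], [0.994, -0.105, 0.013], [0.017, 0.039, -0.999]]
force: [-0.7, 0.6, 0.0]
opening: 0.004
```

Run:
```python
from h import *
s=st();print(np.round(s["tcp_rot"],3)[:,2])
plan([(.396,.401,.048)],84,n=5,step=15)
c=capture("top");cv2.imwrite("pics/t1.png",cv2.resize(c["image"][150:270,140:260],None,fx=5,fy=5,interpolation=2))
```

```text
t 4.33 p [396.5 402.1  77.5] yaw 84.0 F [-0.7  0.6  0. ] op 0.004 j [ 34.  37.  99.  -1.  41. -49.]
[ 0.041  0.013 -0.999]
[[[-0.8, -0.8, 15.0], 0.0], [[-0.8, -0.8, 14.4], 0.0], [[0.0, 0.0, 0.0], 0.0], [[0.0, 0.0, 0.0], 0.0], [[0.0, 0.0, 0.0], 0.0]]
end [0.396 0.401 0.048] tilt [0.041 0.013]
```

View pics/t1.png

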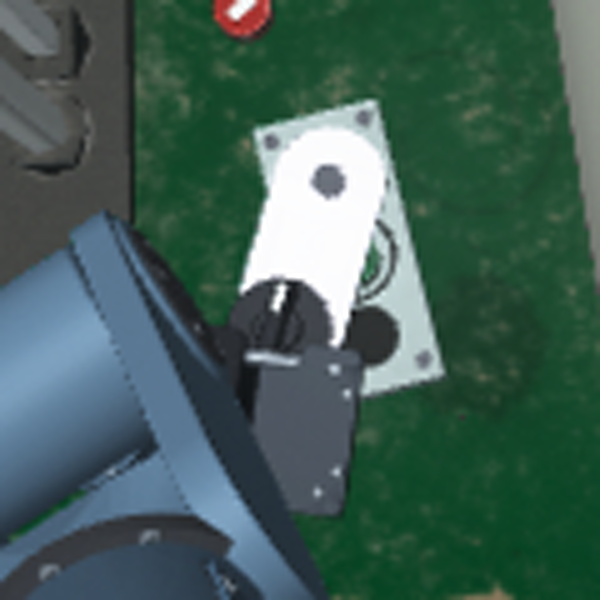

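send_rows(motion=[[[-0.8, -0.8, 14.0], 0.0], [[-0.8, -0.8, 12], 0.0], [[0.0, 0.0, 3.0], 0.0], [[-6.0, 0.0, 0.0], 0.0], [[-5.0, 0.0, 0.0], 0.0]])

```text
time_s: 4.8
position: [0.3954, 0.3905, 0.0467]
tcp_rot: [[0.103, 0.994, 0.04], [0.995, -0.104, 0.012], [0.017, 0.039, -0.999]]
force: [0.1, -0.1, 0.6]
opening: 0.005
```

Run:
```python
from h import *
s=st();print(np.round(s["tcp_rot"],3)[:,2])
```

```text
t 4.8 p [395.4 390.5  46.7] yaw 84.1 F [ 0.1 -0.1  0.6] op 0.005 j [ 34.  40. 101.  -1.  37. -50.]
[ 0.04   0.012 -0.999]
```

Run:
```python
from h import *
plan([(.391,.358,.047),(.390,.322,.047)],101,n=12,step=7,turn=.03,tol=4)
```

```text
[[[-7.0, -0.2, -0.2], -0.03], [[-7.0, -0.4, -0.2], -0.03], [[-7.0, -0.6, -0.2], -0.03], [[-6.9, -0.8, -0.2], -0.03], [[-4.7, -0.7, -0.1], -0.03], [[-7.0, -0.5, -0.1], -0.03], [[-7.0, -0.7, -0.1], -0.03], [[-6.9, -0.9, -0.1], -0.03], [[-6.9, -1.1, -0.1], -0.03], [[-6.9, -1.3, -0.1], -0.026], [[-1.0, -0.2, -0.0], -0.0], [[0.0, 0.0, 0.0], -0.0]]
end [0.39  0.322 0.047] tilt [0.04  0.012]
```

send_rows(motion=[[[-7.0, -0.2, -0.2], -0.03], [[-7.0, -0.4, -0.2], -0.03], [[-7.0, -0.6, -0.2], -0.03], [[-6.9, -0.8, -0.2], -0.03], [[-5.0, -0.7, -0.1], -0.03]])

```text
time_s: 5.22
position: [0.3933, 0.3585, 0.0524]
tcp_rot: [[-0.051, 0.998, 0.048], [0.999, 0.05, 0.021], [0.018, 0.049, -0.999]]
force: [-1.5, 1.7, -1.3]
opening: 0.003
```

Run:
```python
from h import *
s=st();plan([(.391,.354,.047),(.390,.328,.047)],101,n=6,step=6,turn=.03,tol=4)
```

```text
t 5.22 p [393.3 358.5  52.4] yaw 92.9 F [-1.5  1.7 -1.3] op 0.003 j [ 31.  38. 105.  -1.  34. -62.]
[[[-3.6, -2.3, 4.2], -0.03], [[-5.9, -0.8, 0.1], -0.03], [[-5.9, -1.0, 0.1], -0.03], [[-5.9, -1.2, 0.1], -0.03], [[-5.8, -1.3, 0.1], -0.021], [[-2.8, -0.7, 0.0], -0.0]]
end [0.39  0.328 0.047] tilt [0.048 0.021]
```

send_rows(motion=[[[-5.5, -1.5, 2.5], -0.03], [[-6, -0.8, 1.3], -0.03], [[-6, -1.0, 1.0], -0.03], [[-5.9, -1.2, 1.0], -0.03], [[-3.5, -1.0, 1.0], -0.02]])

```text
time_s: 5.63
position: [0.3937, 0.3317, 0.0515]
tcp_rot: [[-0.194, 0.979, 0.058], [0.981, 0.193, 0.029], [0.017, 0.063, -0.998]]
force: [0.1, 1.7, -0.9]
opening: 0.008
```

Run:
```python
from h import *
s=st();print(np.round(s["tcp_rot"],3)[:,2])
c=capture("top");cv2.imwrite("pics/t2.png",cv2.resize(c["image"][150:270,140:260],None,fx=5,fy=5,interpolation=2))
d=capture("side");cv2.imwrite("pics/s2.png",cv2.resize(d["image"][180:290,230:350],None,fx=5,fy=5,interpolation=2))
for k,z in(("cover_post",.055),("wing_grip",.074)):
  for cc,n in((c,"top"),(d,"side")):
    for r in place_of(n,k)[:1]:print(n,k,r["p"],atz(cc,r["xy"],z))
```

```text
t 5.63 p [393.7 331.7  51.5] yaw 101.2 F [ 0.1  1.7 -0.9] op 0.008 j [ 28.  37. 108.  -0.  31. -73.]
[ 0.058  0.029 -0.998]
top cover_post 0.57 [0.60033378 0.38587366 0.055     ]
side cover_post 0.8 [0.39505493 0.3094869  0.055     ]
side wing_grip 0.83 [0.44768602 0.32287484 0.074     ]
```

View pics/t2.png

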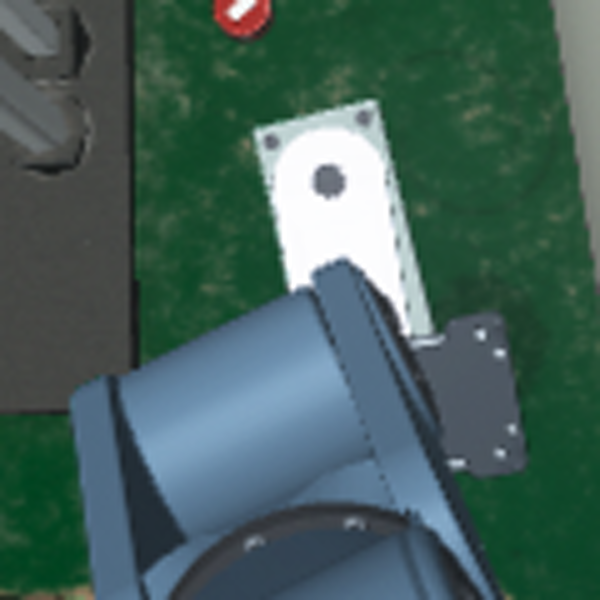

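View pics/s2.png

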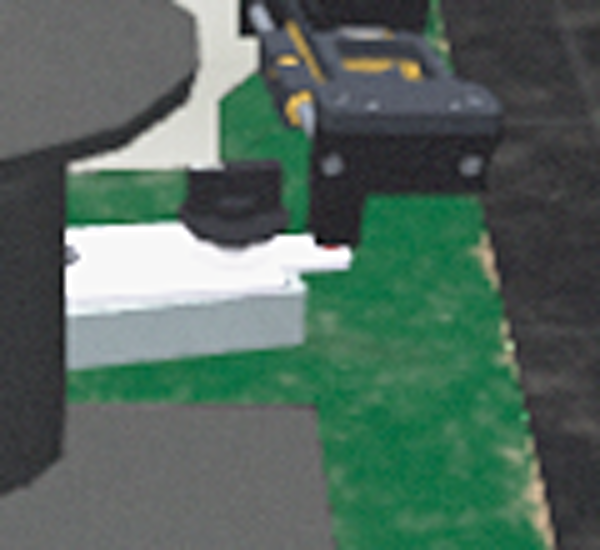

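send_rows(motion=[[[-4, -1.5, 2], 0], [[-4, -1, 1.5], 0], [[-3, -0.5, 1.0], 0], [[-3, -0.5, 0.5], 0], [[-2, 0, 0.5], 0]])

```text
time_s: 6.35
position: [0.3952, 0.32, 0.0463]
tcp_rot: [[-0.188, 0.98, 0.063], [0.982, 0.186, 0.038], [0.025, 0.069, -0.997]]
force: [-8.4, 17.0, 9.3]
opening: 0.007
```

Run:
```python
from h import *
s=st();print(np.round(s["tcp_rot"],3)[:,2])
```

```text
t 6.35 p [395.2 320.   46.3] yaw 100.9 F [-8.4 17.   9.3] op 0.007 j [ 26.  37. 110.   1.  29. -75.]
[ 0.063  0.038 -0.997]
```

send_rows(motion=[[[4, 0, 0], 0], [[6, 0, -4], 0], [[5, 0, -15], 0], [[0, 0, -25], 0], [[0, 0, -25], 0]])

```text
time_s: 6.77
position: [0.3831, 0.3298, 0.1123]
tcp_rot: [[-0.188, 0.981, 0.049], [0.982, 0.187, 0.029], [0.019, 0.053, -0.998]]
force: [-0.6, -0.4, -0.2]
opening: 0.005
```

Run:
```python
from h import *
s=st();print(np.round(s["tcp_rot"],3)[:,2])
```

```text
t 6.77 p [383.1 329.8 112.3] yaw 100.8 F [-0.6 -0.4 -0.2] op 0.005 j [ 28.  30. 107.   0.  39. -73.]
[ 0.049  0.029 -0.998]
```

send_rows(motion=[[[0, 0, -38], 0], [[0, 0, -38], 0], [[0, 0, -38], 0], [[0, 0, -38], 0], [[0, 0, -10], 0]], gripper=0.55)

```text
time_s: 7.18
position: [0.3726, 0.3225, 0.282]
tcp_rot: [[-0.189, 0.981, 0.044], [0.982, 0.188, 0.022], [0.014, 0.047, -0.999]]
force: [0.6, 0.3, -0.2]
opening: 0.3
```

Run:
```python
from h import *
s=st();print(np.round(s["tcp_rot"],3)[:,2])
c=capture("top");cv2.imwrite("pics/t3.png",cv2.resize(c["image"][150:270,140:260],None,fx=5,fy=5,interpolation=2))
d=capture("side");cv2.imwrite("pics/s3.png",cv2.resize(d["image"][190:270,230:350],None,fx=6,fy=6,interpolation=2))
for k,z in(("cover_post",.055),("wing_grip",.074)):
  for cc,n in((c,"top"),(d,"side")):
    for r in place_of(n,k)[:1]:print(n,k,r["p"],atz(cc,r["xy"],z))
```

```text
t 7.18 p [372.6 322.5 282. ] yaw 100.9 F [ 0.6  0.3 -0.2] op 0.3 j [ 28.  15.  98.  -0.  65. -73.]
[ 0.044  0.022 -0.999]
side cover_post 0.9 [0.39344458 0.29450173 0.055     ]
top wing_grip 0.45 [0.44044456 0.3145968  0.074     ]
```

View pics/t3.png

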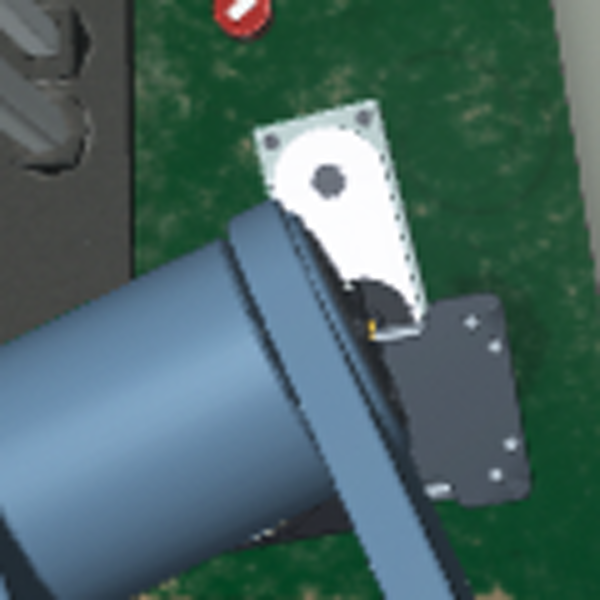

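View pics/s3.png

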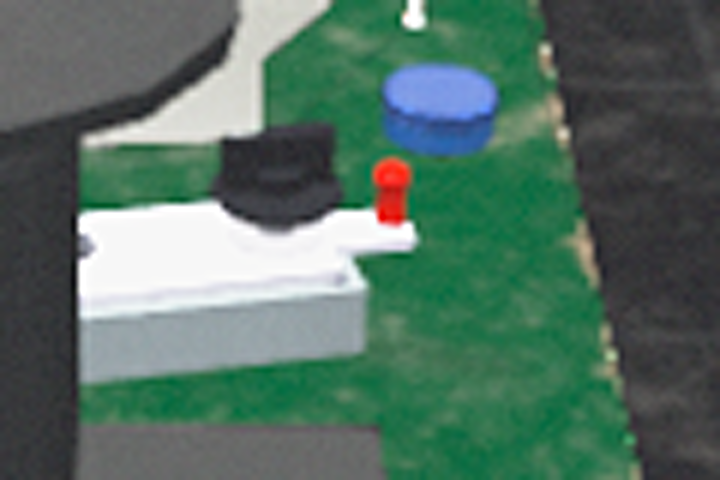

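Run:
```python
from h import *
d=capture("side");c=capture("top")
g=lambda x,y:(x/6+230,y/6+190)
print("post",atz(d,g(392,170),.065))
a=atz(d,g(220,141),.087);b=atz(d,g(333,126),.087);print(a,b,np.degrees(np.arctan2(*(a-b)[1::-1])),np.linalg.norm(a-b))
for z,l in((.061,"disc"),):
  l_=atz(d,g(212,190),z);r_=atz(d,g(344,190),z);print("disc LR",l_,r_,(l_+r_)/2)
# predicted
V=np.array([.4418,.3173]);x=np.array([.961,.275])
P=[np.r_[V,.061],np.r_[V-.048*x,.065],np.r_[V+.023*x,.087],np.r_[V-.023*x,.087]]
print((proj(d,P)-[230,190])*6)
```

```text
post [0.39597218 0.30892901 0.065     ]
[0.46414745 0.33163534 0.087     ] [0.42041793 0.3151808  0.087     ] 20.620321097587063 0.04672282850111419
disc LR [0.46717241 0.32446894 0.061     ] [0.41498534 0.31976904 0.061     ] [0.44107888 0.32211899 0.061     ]
[[276.49535807 183.9499713 ]
 [392.43976758 164.20505757]
 [221.62838764 131.35976033]
 [334.82650591 121.12172497]]
```

Run:
```python
from h import *
plan([(.442,.3163,.20),(.442,.3163,.10)],110.5,n=10,step=22)
```

```text
[[[-4.0, 14.3, 16.2], -0.12], [[-5.7, 13.7, 16.2], -0.049], [[-6.4, 13.5, 16.2], -0.0], [[-6.4, 13.5, 16.2], -0.0], [[-4.6, 9.6, 11.6], -0.0], [[-0.1, -0.8, 22.0], -0.0], [[-0.1, -0.8, 22.0], 0.0], [[-0.1, -0.8, 22.0], 0.0], [[-0.1, -0.8, 22.0], 0.0], [[-0.1, -0.4, 12.0], 0.0]]
end [0.442  0.3163 0.1   ] tilt [0.031 0.016]
```

send_rows(motion=[[[-4.0, 14.3, 16.2], -0.12], [[-5.7, 13.7, 16.2], -0.049], [[-6.4, 13.5, 16.2], -0.0], [[-6.4, 13.5, 16.2], -0.0], [[-4.6, 9.6, 11.6], -0.0]])

```text
time_s: 8.0
position: [0.4409, 0.3163, 0.1931]
tcp_rot: [[-0.361, 0.932, 0.024], [0.932, 0.361, 0.013], [0.004, 0.027, -1.0]]
force: [0.0, 0.2, 0.1]
opening: 0.449
```

Run:
```python
from h import *
s=st();print(np.round(s["tcp_rot"],3)[:,2])
plan([(.442,.3163,.10)],110.5,n=8,step=18)
```

```text
t 8.0 p [440.9 316.3 193.1] yaw 111.2 F [0.  0.2 0.1] op 0.449 j [ 24.  26.  97.   0.  56. -88.]
[ 0.024  0.013 -1.   ]
[[[-0.1, -0.3, 18.0], 0.012], [[-0.1, -0.3, 18.0], 0.0], [[-0.1, -0.3, 18.0], 0.0], [[-0.1, -0.3, 18.0], 0.0], [[-0.1, -0.3, 18.0], 0.0], [[-0.0, -0.1, 3.1], 0.0], [[0.0, 0.0, 0.0], 0.0], [[0.0, 0.0, 0.0], 0.0]]
end [0.442  0.3163 0.1   ] tilt [0.024 0.013]
```

send_rows(motion=[[[-0.1, -0.3, 18.0], 0.012], [[-0.1, -0.3, 18.0], 0.0], [[-0.1, -0.3, 18.0], 0.0], [[-0.1, -0.3, 18.0], 0.0], [[-0.1, -0.3, 18.0], 0.0]])

```text
time_s: 8.42
position: [0.4439, 0.3148, 0.0925]
tcp_rot: [[-0.346, 0.938, 0.018], [0.938, 0.346, 0.01], [0.003, 0.02, -1.0]]
force: [-0.4, 0.3, -0.4]
opening: 0.442
```

Run:
```python
from h import *
s=st();print(np.round(s["tcp_rot"],3)[:,2])
plan([(.442,.3163,.064)],110.5,n=5,step=9)
```

```text
t 8.42 p [443.9 314.8  92.5] yaw 110.3 F [-0.4  0.3 -0.4] op 0.442 j [ 24.  35. 101.   0.  43. -87.]
[ 0.018  0.01  -1.   ]
[[[0.6, -0.6, 9.0], -0.004], [[0.6, -0.6, 9.0], -0.0], [[0.6, -0.6, 9.0], -0.0], [[0.1, -0.1, 1.6], -0.0], [[0.0, 0.0, 0.0], 0.0]]
end [0.442  0.3163 0.064 ] tilt [0.018 0.01 ]
```

send_rows(motion=[[[0.6, -0.6, 9.0], 0], [[0.6, -0.6, 9.0], 0], [[0.6, -0.6, 7], 0], [[0.1, 0, 1], 0], [[0.0, 0.0, 0.0], 0.0]])

```text
time_s: 8.83
position: [0.4387, 0.3143, 0.0585]
tcp_rot: [[-0.346, 0.938, 0.006], [0.938, 0.346, 0.004], [0.001, 0.007, -1.0]]
force: [-0.4, -0.8, 5.1]
opening: 0.453
```

Run:
```python
from h import *
s=st();print(np.round(s["tcp_rot"],3)[:,2])
plan([(.442,.3163,.063)],110.5,n=5,step=9)
d=capture("side");cv2.imwrite("pics/s4.png",cv2.resize(d["image"][170:270,230:350],None,fx=6,fy=6,interpolation=2))
```

```text
t 8.83 p [438.7 314.3  58.5] yaw 110.3 F [-0.4 -0.8  5.1] op 0.453 j [ 24.  38. 102.   0.  39. -87.]
[ 0.006  0.004 -1.   ]
[[[0.8, 3.8, -4.5], -0.004], [[0.0, 0.0, 0.0], -0.0], [[0.0, 0.0, 0.0], -0.0], [[0.0, 0.0, 0.0], 0.0], [[0.0, 0.0, 0.0], 0.0]]
end [0.442  0.3163 0.063 ] tilt [0.006 0.004]
```

View pics/s4.png

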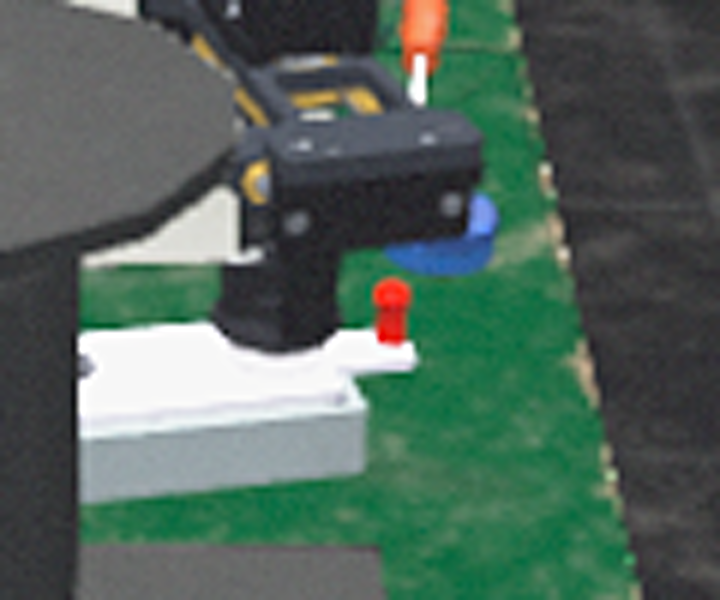

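send_rows(motion=[[[0, 0, -2], 0], [[0.5, 2.5, 0], 0], [[0.2, 1.5, 0], 0], [[0, 0, 0], 0], [[0.0, 0.0, 0.0], 0.0]])

```text
time_s: 9.3
position: [0.444, 0.3177, 0.064]
tcp_rot: [[-0.346, 0.938, 0.012], [0.938, 0.346, 0.007], [0.002, 0.013, -1.0]]
force: [-0.3, -0.4, -0.2]
opening: 0.45
```

Run:
```python
from h import *
s=st();print(np.round(s["tcp_rot"],3)[:,2])
plan([(.442,.3163,.063)],110.5,n=1,step=9)
```

```text
t 9.3 p [444.  317.7  64. ] yaw 110.3 F [-0.3 -0.4 -0.2] op 0.45 j [ 24.  38. 101.   0.  40. -87.]
[ 0.012  0.007 -1.   ]
[[[-0.6, -2.4, 1.0], -0.004]]
end [0.442  0.3163 0.063 ] tilt [0.012 0.007]
```

Small shift back, and close on the wing.

send_rows(motion=[[[-0.6, -1.5, 0.5], 0], [[0, 0, 0], 0], [[0, 0, 0], 0], [[0, 0, 0], 0], [[0.0, 0.0, 0.0], 0.0]], gripper=1)

```text
time_s: 9.72
position: [0.4426, 0.3166, 0.0634]
tcp_rot: [[-0.346, 0.938, 0.012], [0.938, 0.346, 0.007], [0.003, 0.014, -1.0]]
force: [0.4, 0.2, 0.5]
opening: 0.157
```

Run:
```python
from h import *
s=st();print(np.round(s["tcp_rot"],3)[:,2],s["moment"])
```

```text
t 9.72 p [442.6 316.6  63.4] yaw 110.3 F [0.4 0.2 0.5] op 0.157 j [ 24.  38. 102.   0.  40. -87.]
[ 0.012  0.007 -1.   ] [ 0.31438972 -0.04265601 -0.03678582]
```

send_rows(motion=[[[0, 0, 0], 0], [[0, 0, 0], 0], [[0, 0, 0], 0], [[0, 0, 0], 0], [[0.0, 0.0, 0.0], 0.0]])

```text
time_s: 10.13
position: [0.4418, 0.3175, 0.0635]
tcp_rot: [[-0.346, 0.938, 0.011], [0.938, 0.346, 0.008], [0.004, 0.013, -1.0]]
force: [-0.7, 1.0, 0.8]
opening: 0.113
```

Run:
```python
from h import *
s=st();print(s["moment"])
```

```text
t 10.13 p [441.8 317.5  63.5] yaw 110.2 F [-0.7  1.   0.8] op 0.113 j [ 24.  38. 102.   0.  40. -87.]
[ 0.18900164 -0.0589861  -0.02885332]
```

send_rows(motion=[[[0, 0, 0], 0.1], [[0, 0, 0], 0.1], [[0, 0, 0], 0.1], [[0, 0, 0], 0.1], [[0.0, 0.0, 0.0], 0.08]])

```text
time_s: 10.55
position: [0.4418, 0.3174, 0.0635]
tcp_rot: [[0.147, 0.989, 0.011], [0.989, -0.147, 0.008], [0.009, 0.009, -1.0]]
force: [-0.6, 1.1, 1.2]
opening: 0.113
```

Run:
```python
from h import *
s=st();print(np.round(s["tcp_rot"],3)[:,2],s["moment"])
plan([(.4418,.3175,.063)],83,n=1,step=9)
```

```text
t 10.55 p [441.8 317.4  63.5] yaw 81.6 F [-0.6  1.1  1.2] op 0.113 j [ 24.  38. 102.   0.  40. -58.]
[ 0.011  0.008 -1.   ] [ 0.0603258  -0.13579232  0.01694227]
[[[0.1, -0.0, 0.5], -0.025]]
end [0.4418 0.3175 0.063 ] tilt [0.011 0.008]
```

send_rows(motion=[[[0, 0, 1.5], 0], [[0, 0, 1.5], 0], [[0, 0, 1.5], 0], [[0, 0, 1.5], 0], [[0.0, 0.0, 1.5], 0.0]])

```text
time_s: 10.97
position: [0.442, 0.3175, 0.0579]
tcp_rot: [[0.141, 0.99, 0.011], [0.99, -0.141, 0.008], [0.009, 0.01, -1.0]]
force: [-2.9, 0.3, 16.5]
opening: 0.115
```

Run:
```python
from h import *
s=st();print(np.round(s["tcp_rot"],3)[:,2],s["moment"])
```

```text
t 10.97 p [442.  317.5  57.9] yaw 81.9 F [-2.9  0.3 16.5] op 0.115 j [ 24.  38. 102.   0.  39. -58.]
[ 0.011  0.008 -1.   ] [-0.26121117  0.41144745 -0.067568  ]
```

send_rows(motion=[[[0, 0, 0.8], 0.07], [[0, 0, 0.8], 0.07], [[0, 0, 0.8], 0.07], [[0, 0, 0.8], 0.07], [[0, 0, 0.8], 0.05]])

```text
time_s: 11.38
position: [0.4418, 0.3173, 0.0561]
tcp_rot: [[0.46, 0.888, 0.012], [0.888, -0.46, 0.007], [0.012, 0.007, -1.0]]
force: [-1.6, 1.2, 6.8]
opening: 0.117
```

Run:
```python
from h import *
s=st();print(np.round(s["tcp_rot"],3)[:,2],s["moment"],"reading",np.radians(105.9-yaw(s)))
```

```text
t 11.38 p [441.8 317.3  56.1] yaw 62.6 F [-1.6  1.2  6.8] op 0.117 j [ 24.  38. 102.   0.  39. -39.]
[ 0.012  0.007 -1.   ] [-0.19578116  0.18043342  0.03620421] reading 0.7550462639473533
```

send_rows(motion=[[[0, 0, 2], 0.0], [[0, 0, 2], 0.0], [[0, 0, 2], 0], [[0, 0, 2], 0], [[0, 0, 1], 0]])

```text
time_s: 11.8
position: [0.4419, 0.3174, 0.05]
tcp_rot: [[0.454, 0.891, 0.013], [0.891, -0.454, 0.007], [0.012, 0.008, -1.0]]
force: [-1.5, 1.1, 10.0]
opening: 0.111
```

Run:
```python
from h import *
s=st();print(np.round(s["tcp_rot"],3)[:,2],s["moment"],"reading",np.radians(105.9-yaw(s)))
```

```text
t 11.8 p [441.9 317.4  50. ] yaw 63.0 F [-1.5  1.1 10. ] op 0.111 j [ 24.  39. 102.   0.  38. -39.]
[ 0.013  0.007 -1.   ] [-0.19374882  0.33164796 -0.06117804] reading 0.7488230111227747
```

send_rows(motion=[[[0, 0, 2], 0.0], [[0, 0, 2], 0.0], [[0, 0, 1.5], 0], [[0, 0, 1.5], 0], [[0, 0, 1], 0]])

```text
time_s: 12.22
position: [0.4419, 0.3174, 0.0495]
tcp_rot: [[0.446, 0.895, 0.015], [0.895, -0.446, 0.007], [0.013, 0.01, -1.0]]
force: [-2.3, 0.5, 10.2]
opening: 0.115
```

Run:
```python
from h import *
s=st();print(np.round(s["tcp_rot"],3)[:,2],s["moment"],"reading",np.radians(105.9-yaw(s)))
```

```text
t 12.22 p [441.9 317.4  49.5] yaw 63.5 F [-2.3  0.5 10.2] op 0.115 j [ 24.  39. 102.   0.  38. -40.]
[ 0.015  0.007 -1.   ] [-0.24073867  0.34549558 -0.06861003] reading 0.74002485457236
```

send_rows(motion=[[[0, 0, 3], 0.0], [[0, 0, 3], 0.0], [[0, 0, 3], 0], [[0, 0, 3], 0], [[0, 0, 3], 0]])

```text
time_s: 12.63
position: [0.442, 0.3176, 0.049]
tcp_rot: [[0.438, 0.899, 0.019], [0.899, -0.438, 0.008], [0.016, 0.013, -1.0]]
force: [-5.1, -1.3, 27.0]
opening: 0.114
```

Run:
```python
from h import *
s=st();print(np.round(s["tcp_rot"],3)[:,2],s["moment"],"reading",np.radians(105.9-yaw(s)))
```

```text
t 12.63 p [442.  317.6  49. ] yaw 64.0 F [-5.1 -1.3 27. ] op 0.114 j [ 24.  39. 102.  -0.  38. -40.]
[ 0.019  0.008 -1.   ] [-0.48098123  0.90656363  0.01711727] reading 0.7306344283417097
```

send_rows(motion=[[[0, 0, 2.5], 0.06], [[0, 0, 2.5], 0.06], [[0, 0, 2.5], 0.06], [[0, 0, 2.5], 0.06], [[0, 0, 2.5], 0.06]])

```text
time_s: 13.05
position: [0.4419, 0.3175, 0.0491]
tcp_rot: [[0.686, 0.727, 0.023], [0.727, -0.686, 0.009], [0.022, 0.011, -1.0]]
force: [-4.2, -0.7, 21.7]
opening: 0.116
```

Run:
```python
from h import *
s=st();print(np.round(s["tcp_rot"],3)[:,2],s["moment"],"reading",np.radians(105.9-yaw(s)))
```

```text
t 13.05 p [441.9 317.5  49.1] yaw 46.7 F [-4.2 -0.7 21.7] op 0.116 j [ 24.  39. 102.  -0.  37. -23.]
[ 0.023  0.009 -1.   ] [-0.45910141  0.86195226  0.00271195] reading 1.0334644722525919
```

send_rows(motion=[[[0, 0, 2], 0.09], [[0, 0, 2], 0.09], [[0, 0, 2], 0.09], [[0, 0, 2], 0.09], [[0, 0, 2], 0.09]])

```text
time_s: 13.47
position: [0.4418, 0.3175, 0.0491]
tcp_rot: [[0.938, 0.345, 0.025], [0.345, -0.939, 0.009], [0.027, 0.0, -1.0]]
force: [-2.9, 0.4, 19.3]
opening: 0.112
```

Run:
```python
from h import *
s=st();print(np.round(s["tcp_rot"],3)[:,2],s["moment"],"reading",np.radians(105.9-yaw(s)))
```

```text
t 13.47 p [441.8 317.5  49.1] yaw 20.2 F [-2.9  0.4 19.3] op 0.112 j [ 24.  39. 102.  -0.  37.   4.]
[ 0.025  0.009 -1.   ] [-0.43464554  0.84173217  0.02954596] reading 1.4959389289743201
```

send_rows(motion=[[[0, 0, 2], 0.09], [[0, 0, 2], 0.09], [[0, 0, 2], 0.09], [[0, 0, 2], 0.09], [[0, 0, 2], 0.09]])

```text
time_s: 13.88
position: [0.4418, 0.3177, 0.049]
tcp_rot: [[0.993, -0.112, 0.027], [-0.112, -0.994, 0.009], [0.026, -0.012, -1.0]]
force: [-3.8, -1.8, 19.1]
opening: 0.114
```

Run:
```python
from h import *
s=st();print(np.round(s["tcp_rot"],3)[:,2],s["moment"],"reading",np.radians(105.9-yaw(s)))
```

```text
t 13.88 p [441.8 317.7  49. ] yaw -6.4 F [-3.8 -1.8 19.1] op 0.114 j [ 24.  39. 103.  -0.  37.  31.]
[ 0.027  0.009 -1.   ] [-0.36582481  0.93934538  0.04235871] reading 1.9605023500354128
```

send_rows(motion=[[[0, 0, 2], 0.06], [[0, 0, 2], 0.06], [[0, 0, 2], 0.06], [[0, 0, 2], 0.06], [[0, 0, 2], 0.06]])

```text
time_s: 14.3
position: [0.4419, 0.318, 0.0489]
tcp_rot: [[0.912, -0.409, 0.029], [-0.409, -0.912, 0.011], [0.022, -0.022, -1.0]]
force: [-3.4, -1.0, 18.5]
opening: 0.114
```

Run:
```python
from h import *
s=st();print(np.round(s["tcp_rot"],3)[:,2],s["moment"],"reading",np.radians(105.9-yaw(s)))
```

```text
t 14.3 p [441.9 318.   48.9] yaw -24.1 F [-3.4 -1.  18.5] op 0.114 j [ 24.  39. 103.  -0.  37.  48.]
[ 0.029  0.011 -1.   ] [-0.25105187  0.95044983  0.02878813] reading 2.2697650788643493
```

send_rows(motion=[[[0, 0, 2], 0.05], [[0, 0, 2], 0.05], [[0, 0, 2], 0.05], [[0, 0, 2], 0.05], [[0, 0, 2], 0.05]])

```text
time_s: 14.72
position: [0.4421, 0.3181, 0.0489]
tcp_rot: [[0.779, -0.626, 0.032], [-0.627, -0.779, 0.012], [0.017, -0.029, -0.999]]
force: [-2.8, -2.0, 19.4]
opening: 0.112
```

Run:
```python
from h import *
s=st();print(np.round(s["tcp_rot"],3)[:,2],s["moment"],"reading",np.radians(105.9-yaw(s)))
```

```text
t 14.72 p [442.1 318.1  48.9] yaw -38.8 F [-2.8 -2.  19.4] op 0.112 j [ 24.  39. 103.  -0.  36.  63.]
[ 0.032  0.012 -0.999] [-0.24604121  0.93251163  0.09188361] reading 2.526133630041082
```

send_rows(motion=[[[0, 0, 2], 0.05], [[0, 0, 2], 0.05], [[0, 0, 2], 0.05], [[0, 0, 2], 0.05], [[0, 0, 2], 0.05]])

```text
time_s: 15.13
position: [0.4424, 0.3179, 0.0486]
tcp_rot: [[0.606, -0.795, 0.036], [-0.796, -0.606, 0.011], [0.013, -0.035, -0.999]]
force: [-3.6, -0.7, 18.9]
opening: 0.132
```

Run:
```python
from h import *
s=st();print(np.round(s["tcp_rot"],3)[:,2],s["moment"],"reading",np.radians(105.9-yaw(s)))
```

```text
t 15.13 p [442.4 317.9  48.6] yaw -52.7 F [-3.6 -0.7 18.9] op 0.132 j [ 24.  39. 103.  -0.  36.  77.]
[ 0.036  0.011 -0.999] [-0.04376863  0.80905955  0.76034832] reading 2.7684502163181928
```

send_rows(motion=[[[0, 0, -0.5], 0.02], [[0, 0, -1], 0.02], [[0, 0, -1], 0.02], [[0, 0, -1], 0.02], [[0, 0, -1], 0.01]])

```text
time_s: 15.55
position: [0.4419, 0.3176, 0.0494]
tcp_rot: [[0.54, -0.841, 0.035], [-0.842, -0.54, 0.008], [0.012, -0.034, -0.999]]
force: [1.4, 1.8, -10.0]
opening: 0.137
```

Run:
```python
from h import *
s=st();print(np.round(s["tcp_rot"],3)[:,2],s["moment"],"reading",np.radians(105.9-yaw(s)))
```

```text
t 15.55 p [441.9 317.6  49.4] yaw -57.3 F [  1.4   1.8 -10. ] op 0.137 j [ 24.  39. 103.  -1.  36.  82.]
[ 0.035  0.008 -0.999] [0.18524309 0.04254681 0.82591011] reading 2.8485906860782024
```

send_rows(motion=[[[0, 0, 0], -0.03], [[0, 0, -0.5], -0.03], [[0, 0, -1], -0.02], [[0, 0, -1], 0], [[0, 0, -1], 0]])

```text
time_s: 15.97
position: [0.4418, 0.3175, 0.0496]
tcp_rot: [[0.605, -0.796, 0.033], [-0.796, -0.605, 0.008], [0.013, -0.031, -0.999]]
force: [2.6, 2.3, -16.7]
opening: 0.126
```

Run:
```python
from h import *
s=st();print(np.round(s["tcp_rot"],3)[:,2],s["moment"],"reading",np.radians(105.9-yaw(s)))
```

```text
t 15.97 p [441.8 317.5  49.6] yaw -52.8 F [  2.6   2.3 -16.7] op 0.126 j [ 24.  39. 103.  -1.  37.  77.]
[ 0.033  0.008 -0.999] [ 0.55880895 -0.34543333  0.50972764] reading 2.769182527480166
```

send_rows(motion=[[[0, 0, 0.3], -0.03], [[0, 0, 0], -0.03], [[0, 0, 0], -0.03], [[0, 0, 0], -0.02], [[0, 0, 0], 0]])

```text
time_s: 16.38
position: [0.4418, 0.3175, 0.0509]
tcp_rot: [[0.686, -0.727, 0.031], [-0.728, -0.686, 0.009], [0.015, -0.029, -0.999]]
force: [0.7, 1.9, -5.1]
opening: 0.125
```

Run:
```python
from h import *
s=st();print(np.round(s["tcp_rot"],3)[:,2],s["moment"],"reading",np.radians(105.9-yaw(s)))
```

```text
t 16.38 p [441.8 317.5  50.9] yaw -46.7 F [ 0.7  1.9 -5.1] op 0.125 j [ 24.  39. 103.  -0.  37.  71.]
[ 0.031  0.009 -0.999] [ 0.3863757  -0.05051435  0.33670396] reading 2.6631272602853495
```

send_rows(motion=[[[0, 0, 0], -0.03], [[0, 0, 0], -0.03], [[0, 0, 0], -0.03], [[0, 0, 0], 0], [[0, 0, 0], 0]])

```text
time_s: 16.8
position: [0.4417, 0.3176, 0.0546]
tcp_rot: [[0.743, -0.668, 0.032], [-0.669, -0.744, 0.011], [0.016, -0.03, -0.999]]
force: [0.0, 0.5, -1.8]
opening: 0.113
```

Run:
```python
from h import *
s=st();print(np.round(s["tcp_rot"],3)[:,2],s["moment"],"reading",np.radians(105.9-yaw(s)))
```

```text
t 16.8 p [441.7 317.6  54.6] yaw -42.0 F [ 0.   0.5 -1.8] op 0.113 j [ 24.  38. 103.  -0.  37.  66.]
[ 0.032  0.011 -0.999] [0.24354435 0.19368849 0.20455402] reading 2.5807404427162637
```

send_rows(motion=[[[0, 0, 0], 0], [[0, 0, 0], 0], [[0, 0, 0], 0], [[0, 0, 0], 0], [[0, 0, -5], 0]], gripper=0.5)

```text
time_s: 17.22
position: [0.4418, 0.3169, 0.0608]
tcp_rot: [[0.74, -0.672, 0.032], [-0.673, -0.74, 0.011], [0.016, -0.03, -0.999]]
force: [0.7, -0.4, -0.0]
opening: 0.405
```

Run:
```python
from h import *
s=st()
```

```text
t 17.22 p [441.8 316.9  60.8] yaw -42.3 F [ 0.7 -0.4 -0. ] op 0.405 j [ 24.  38. 103.  -0.  38.  66.]
```

Rise straight up, then back away toward the robot to see.

send_rows(motion=[[[0, 0, -15], 0], [[0, 0, -25], 0], [[0, 0, -30], 0], [[0, 0, -30], 0], [[0, 0, -30], 0]])

```text
time_s: 17.63
position: [0.4334, 0.3131, 0.1901]
tcp_rot: [[0.738, -0.674, 0.017], [-0.674, -0.738, 0.004], [0.01, -0.014, -1.0]]
force: [0.4, 0.5, -0.4]
opening: 0.5
```

Run:
```python
from h import *
s=st()
plan([(.36,.12,.30),(.36,.02,.36)],-42,n=10,step=35)
```

```text
t 17.63 p [433.4 313.1 190.1] yaw -42.4 F [ 0.4  0.5 -0.4] op 0.5 j [24. 25. 98. -0. 56. 66.]
[[[11.5, 28.5, -16.7], -0.007], [[11.3, 28.6, -16.7], -0.0], [[11.3, 28.6, -16.7], -0.0], [[11.3, 28.6, -16.7], -0.0], [[11.3, 28.6, -16.7], 0.0], [[11.3, 28.6, -16.7], 0.0], [[7.7, 19.5, -11.4], 0.0], [[20.3, 22.1, -18.1], 0.0], [[20.3, 22.1, -18.1], 0.0], [[20.3, 22.1, -18.1], 0.0]]
end [0.36  0.03  0.354] tilt [0.017 0.004]
```

send_rows(motion=[[[6, 18, -30], 0], [[6, 18, -30], 0], [[6, 18, -30], 0], [[11, 26, -20], 0], [[11, 28, -10], 0]])

```text
time_s: 18.05
position: [0.3901, 0.2068, 0.3203]
tcp_rot: [[0.742, -0.67, 0.031], [-0.671, -0.742, 0.01], [0.017, -0.028, -0.999]]
force: [-0.7, -0.3, 0.3]
opening: 0.497
```

send_rows(motion=[[[11, 30, -5], 0], [[14, 30, -5], 0], [[20, 26, -5], 0], [[20, 20, 0], 0], [[10, 10, 0], 0]])

```text
time_s: 18.47
position: [0.3631, 0.0645, 0.3397]
tcp_rot: [[0.743, -0.668, 0.043], [-0.669, -0.744, 0.008], [0.027, -0.035, -0.999]]
force: [0.5, -0.1, 0.1]
opening: 0.502
```

Run:
```python
from h import *
s=st()
c=capture("top");cv2.imwrite("pics/t5.png",cv2.resize(c["image"][150:270,140:260],None,fx=5,fy=5,interpolation=2))
d=capture("side");cv2.imwrite("pics/s5.png",cv2.resize(d["image"][190:270,230:350],None,fx=6,fy=6,interpolation=2))
V=np.array([.4418,.3173]);x=np.array([.961,.275])
for dz in(0,.0085,.0115):
  P=[np.r_[V,.087-dz],np.r_[V,.061-dz],np.r_[V-.048*x,.065]]
  print(dz,((proj(d,P)-[230,190])*6).round(1).tolist(),((proj(c,P)-[140,150])*5).round(1).tolist())
```

```text
t 18.47 p [363.1  64.5 339.7] yaw -42.0 F [ 0.5 -0.1  0.1] op 0.502 j [ -8.  -1. 107.   1.  72.  34.]
0 [[278.5, 126.2], [276.5, 183.9], [392.4, 164.2]] [[356.5, 322.3], [361.8, 328.0], [384.0, 420.1]]
0.0085 [[277.8, 145.3], [275.8, 202.5], [392.4, 164.2]] [[358.2, 324.2], [363.5, 329.8], [384.0, 420.1]]
0.0115 [[277.6, 151.9], [275.6, 209.0], [392.4, 164.2]] [[358.9, 324.8], [364.1, 330.4], [384.0, 420.1]]
```

View pics/t5.png

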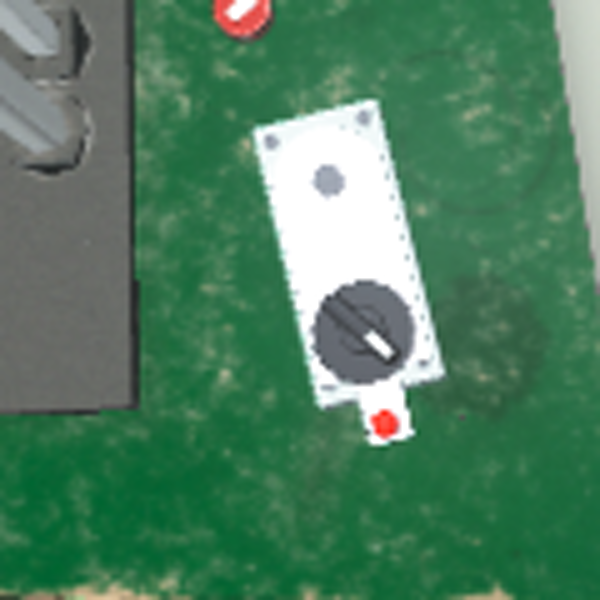

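View pics/s5.png

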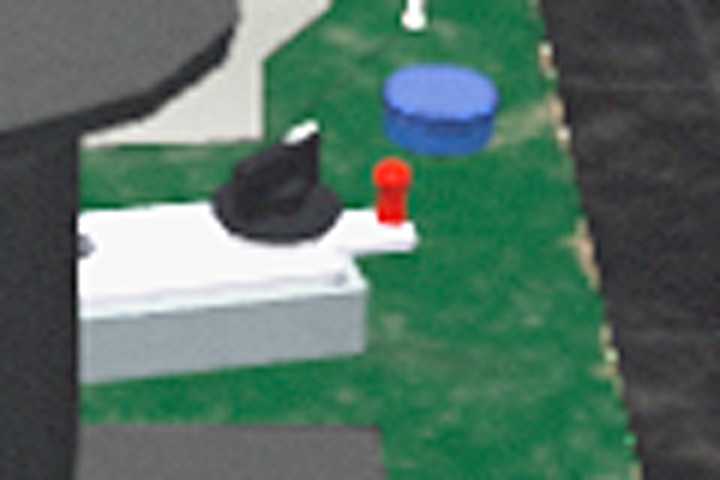

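Run:
```python
from h import *
a=cv2.imread("pics/s3.png",0)[::1].astype(float);b=cv2.imread("pics/s5.png",0).astype(float)
for x in range(250,310,10):
    f=lambda im:[y for y in range(200,270) if im[y,x]<120<=im[y+1,x]]
    print(x,f(a),f(b))
d=capture("side")
V=[.4418,.3173]
th=np.linspace(0,2*np.pi,90)
for dz in(0,.0035,.0085,.0105,.0115,.014):
  P=[[V[0]+.027*np.cos(t),V[1]+.027*np.sin(t),.056-dz] for t in th];q=(proj(d,P)-[230,190])*6;print(dz,q[:,1].max().round(1))
```

```text
250 [222] [239]
260 [225] [241]
270 [229] [242]
280 [230] [243]
290 [228] [243]
300 [223] [240]
0 229.5
0.0035 237.3
0.0085 248.4
0.0105 252.8
0.0115 255.0
0.014 260.5
```

Run:
```python
from h import *
from scipy.ndimage import map_coordinates
ims=[capture("side")["image"] for _ in range(4)];c=capture("side")
b=np.mean([cv2.cvtColor(i,cv2.COLOR_BGR2GRAY).astype(float) for i in ims],0)
s0=cv2.cvtColor(cv2.imread("pics/side0.png"),cv2.COLOR_BGR2GRAY).astype(float)
a=cv2.resize(cv2.imread("pics/s3.png",0),(120,80),interpolation=cv2.INTER_AREA).astype(float)
B=b[190:270,230:350]
for x in range(40,54): print(x,a[28:44,x].round().astype(int).tolist(),"|",B[28:44,x].round().astype(int).tolist())
h=capture("top")
t=np.mean([cv2.cvtColor(capture("top")["image"],cv2.COLOR_BGR2GRAY)for _ in range(2)],0)
```

```text
40 [48, 49, 44, 48, 61, 69, 64, 56, 115, 220, 248, 245, 242, 240, 246, 247] | [61, 46, 47, 48, 48, 50, 46, 44, 48, 58, 55, 113, 219, 245, 248, 248]
41 [48, 46, 46, 50, 62, 67, 67, 56, 64, 185, 249, 246, 243, 238, 245, 247] | [60, 46, 46, 48, 46, 44, 42, 44, 48, 58, 63, 52, 193, 245, 247, 248]
42 [48, 46, 43, 53, 60, 68, 68, 60, 54, 149, 234, 246, 244, 241, 246, 247] | [57, 45, 42, 43, 45, 44, 46, 42, 52, 63, 64, 48, 168, 244, 248, 248]
43 [55, 58, 49, 47, 56, 65, 67, 66, 56, 102, 187, 238, 246, 243, 245, 247] | [44, 43, 43, 43, 47, 41, 45, 45, 58, 68, 70, 52, 144, 240, 248, 248]
44 [59, 62, 48, 44, 54, 64, 67, 66, 60, 84, 154, 225, 246, 244, 244, 247] | [45, 44, 47, 44, 46, 48, 44, 50, 61, 67, 66, 54, 126, 231, 247, 248]
45 [60, 63, 50, 43, 52, 64, 63, 62, 57, 76, 139, 217, 245, 244, 244, 247] | [44, 42, 45, 48, 52, 51, 47, 53, 63, 66, 67, 55, 103, 222, 248, 248]
46 [60, 64, 50, 46, 48, 63, 67, 64, 56, 75, 132, 215, 245, 244, 243, 247] | [45, 46, 46, 55, 60, 47, 46, 51, 63, 68, 66, 55, 104, 222, 248, 248]
47 [62, 65, 49, 44, 51, 59, 67, 64, 59, 70, 130, 218, 247, 244, 242, 247] | [44
[... 242 characters left out ...]
 67, 59, 120, 216, 246, 245, 243, 245, 248] | [43, 53, 63, 66, 52, 43, 46, 56, 68, 69, 66, 52, 128, 229, 249, 248]
50 [54, 48, 48, 50, 65, 68, 69, 63, 52, 144, 236, 248, 244, 242, 246, 247] | [42, 49, 59, 56, 46, 51, 56, 62, 66, 64, 62, 46, 172, 244, 249, 248]
51 [46, 42, 47, 59, 66, 68, 64, 60, 54, 167, 244, 247, 244, 241, 246, 247] | [44, 44, 48, 50, 63, 63, 66, 67, 67, 66, 62, 53, 197, 248, 247, 248]
52 [41, 43, 56, 67, 68, 64, 64, 53, 87, 204, 249, 246, 242, 244, 247, 247] | [44, 43, 48, 57, 69, 66, 67, 64, 68, 66, 53, 88, 193, 249, 248, 248]
53 [43, 38, 53, 67, 69, 68, 61, 55, 142, 234, 248, 245, 244, 247, 247, 247] | [75, 74, 71, 66, 65, 67, 67, 67, 67, 65, 42, 138, 248, 251, 248, 248]
```

Run:
```python
from h import *
s=st();print(np.abs(s["qvel"]).max());print(bot.hand_in())
```

```text
t 19.02 p [363.7  67.4 338.8] yaw -41.8 F [ 0.3 -0.8 -0.3] op 0.498 j [ -8.  -1. 107.   1.  72.  34.]
0.2983292399475074
the job is handed in; nothing more can be done
None
```

The cover is shut and the knob is caught in its notch. I handed the job in at about 19 s of the 64 s allowed; no verdict was given.

- **Cover:** I pushed the red post with closed fingers until the stop gave about 17 N. In the last pictures the post stands where a shut cover puts it.
- **Knob:** I gripped the wing, pressed it onto the ledge at about 16 N and turned it clockwise. The pin dropped through the slot near 0.75 rad. I pushed to the bottom at 27 N and turned on until the stop took up torque, at about 2.7 rad.
- **Release:** The pin would not rise at first because I was still twisting it against the stop. I eased the twist off, it rose into the notch by itself, and I then let go and backed away.

**Last checks:**
- **Depth:** The outer edge of the disc sits 3 pixels lower in the side view than with the knob up, about 8.2 mm, which fits 8.5 mm. A first reading over the middle of the disc gave only about 6 to 7 mm. I rejected it because those pixels seem to be spoiled by the stem under the raised disc.
- **Turn:** The wing stands at about 2.6 rad by the tool's angle, and the top view agrees roughly.
- **Hand and bystanders:** The wrist force was near zero, and the hand is well clear. The tin and the tip of the screwdriver look unmoved in the side view. I did not measure the bystanders again, but I worked away from all of them.

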